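# Sort the leather bench's tools into their trays and onto the pad

### The job

Sort the four tools left about the bench into their places: the two wax blocks go in the plywood tray with two bays, one lying flat in each bay; the wooden edge slicker goes in the plywood tray with a single long bay; the steel strap die is stood flat on the nylon pad, in the middle of the pad and lengthwise along it. Leave the mug and the round tin where they stand.

Things in the scene. Friction and masses are not known exactly. Their poses are not given: they have to be found in the camera images.
- wax_a_center (a point): Beeswax block, amber-yellow, a rounded brick 36 mm (its x) by 55 mm (its y) by 22.5 mm high (z up) with grooves in its top; this point is its centre, half-way up. 50 g. Loose on the table. Same as the other wax block.
- wax_b_center (a point): The second beeswax block, the same in looks and size: 36 mm (x) by 55 mm (y) by 22.5 mm high; this point is its centre, half-way up. Loose on the table.
- edge_slicker_center (a point): Wooden edge slicker, a turned stick 105 mm long (its y) and 22 mm thick, lying on the table; this point is its centre, 11 mm above its underside. 40 g. Its grooved middle is a little thinner than 22 mm. It may roll a little.
- die_center (a point): Steel strap die, a dark grey oblong ring of blade with rounded ends, open above and below, 34 mm (its x) by 105 mm (its y) by 30 mm high (z up), standing on the table; this point is its centre, half-way up. 210 g. Grip it from outside across its 34 mm width.
- wax_tray: Plywood tray with TWO bays, the place for the wax blocks: 62 mm (its x) by 156 mm (its y), black rubber-lined floor 4 mm above the table, rim 12 mm above the table, walls 4 mm thick; a rib 4 mm thick, as high as the rim, crosses its middle. Each bay is 54 mm (x) by 72 mm (y) inside, bay centres at y = +38 mm and y = -38 mm of the tray. Origin: centre of its underside, on the table. Fixed.
- slicker_tray: Plywood tray with ONE long bay and no rib, the place for the slicker: 62 mm (its x) by 138 mm (its y) outside, 54 by 130 mm inside, black rubber-lined floor 4 mm above the table, rim 12 mm above the table, walls 4 mm thick. Origin: centre of its underside, on the table. Fixed.
- pad: Cream nylon punching pad, a flat slab 85 mm (its x) by 120 mm (its y), 18 mm thick, with punch marks in its top: the place for the strap die. Origin: centre of its underside, on the table. Fixed.
- eyelet_tin: Round tin, 65 mm across and 31 mm high, a bystander to be left where it stands. Origin: centre of its underside.
- coffee_mug: Orange mug, 81 mm across, 101 mm high, handle to its own +y, a bystander at the back left to be left where it stands. Origin: on its underside.
- rivet_tin: Red hinged tin, furniture that never moves, 100 by 150 mm, its raised lid 140 mm high; origin: centre of its underside. Also fixed: a blue-grey drawer cabinet 196 mm high close to the robot, two open cartons (136 and 96 mm high) at the middle and right back, and a green press 450 mm high at the left. The work lies on both sides of these, so carry with the fingertips about 280 mm above the table, then go straight down.
Things that resemble listed ones, but are neither listed nor needed, are in the scene too. What is shaped like the part that bears wax_b_center but turquoise is not meant.

How it is judged:
At the end, for the whole second after the job is handed in: One wax block flat in each bay (centre within 13 mm of the bay's), slicker on its tray's floor (within 19 mm across, 15 along), die flat on the pad (within 15 mm across, 12 along, turned under 0.2 rad, tilt under 0.1), heights within 4 mm, all released, at rest; mug and tin not moved over 30 mm (((x of wax_a_center in the frame of wax_tray between -0.013 and 0.013 m and y of wax_a_center in the frame of wax_tray between 0.025 and 0.051 m and z of wax_a_center in the frame of wax_tray between 0.0113 and 0.0193 m and x of wax_b_center in the frame of wax_tray between -0.013 and 0.013 m and y of wax_b_center in the frame of wax_tray between -0.051 and -0.025 m and z of wax_b_center in the frame of wax_tray between 0.0113 and 0.0193 m) or (x of wax_a_center in the frame of wax_tray between -0.013 and 0.013 m and y of wax_a_center in the frame of wax_tray between -0.051 and -0.025 m and z of wax_a_center in the frame of wax_tray between 0.0113 and 0.0193 m and x of wax_b_center in the frame of wax_tray between -0.013 and 0.013 m and y of wax_b_center in the frame of wax_tray between 0.025 and 0.051 m and z of wax_b_center in the frame of wax_tray between 0.0113 and 0.0193 m)) and x of edge_slicker_center in the frame of slicker_tray between -0.019 and 0.019 m and y of edge_slicker_center in the frame of slicker_tray between -0.015 and 0.015 m and z of edge_slicker_center in the frame of slicker_tray between 0.011 and 0.019 m and x of die_center in the frame of pad between -0.015 and 0.015 m and y of die_center in the frame of pad between -0.012 and 0.012 m and z of die_center in the frame of pad between 0.029 and 0.037 m and angle between the y axis of die_center and the y axis of pad, either way round below 0.2 rad and angle between die_center's own z axis and vertical below 0.1 rad and linear speed of each of wax_a, wax_b, edge_slicker, die below 0.02 m/s); the robot touches nothing.
It fails at once if the round tin is moved more than 30 mm (distance of eyelet_tin from where it was at the start of the episode above 0.03 m).
It fails at once if the mug is moved more than 30 mm (distance of coffee_mug from where it was at the start of the episode above 0.03 m).
It also fails if it takes over 115 s, if anything falls off the work surface, if the arm or the gripper's body presses on something with over 40 N, if the wrist force passes 120 N, or if a joint passes its speed limit or range.

### The arm

A 6-joint arm with a two-finger parallel gripper is mounted at the origin on a cart in front of the work surface, level with it; the furniture and walls round the work are solid. World frame = base frame: x ahead of the robot, y to its left, z up, the work surface at z = 0. Lengths are in m, angles in rad, forces in N, time in s.
With the tool pointing down it reaches from about 0.25 to 0.8 m from the base axis. Payload 8.5 kg.
Tool frame: the origin (TCP) lies on the centre line of the jaws, within the pads' length; the fingertips stand 22 mm ahead of it and the grasp point (between the pads) lies 3 mm ahead of it; z points along the fingers, y is the line along which they close (so a half turn about z gives the same grasp; the last joint's range is limited). The gripper opens to 85 mm and grips with 20 to 120 N. Pads are 22 mm wide; open, the fingers measure 114 mm over their backs; the gripper's body (76 mm by 85 mm) begins 54 mm behind the grasp point. The pads swing forward as they close: fully open they stand 13 mm farther back than shut.
Start: joints at [1.313, 0.238, -0.013, 1.319, 0, 1.571], TCP at [0.134, 0.508, 0.253] pointing down, gripper open.
Joint ranges: [-2.66, 2.66], [-1.03, 1.9], [-1.14, 1.46], [-1.82, 2.27], [-1.45, 1.34], [-3.14, 3.14]. Speed limits (rad/s): [2.22, 2.22, 2.79, 3.14, 3.14, 3.14].

### API

Orientations are given as a unit quaternion [w, x, y, z].
In Python, from station import arm, cams, job_done, spotter gives the robot as it stands.
- The arm moves only by the tool apply_moves, never from a script. Its arguments are lists of equal length, an entry for each row: "slide": the shift along the tool's x, y, z in mm, a list of three; "roll": the turn about the tool's z in degrees. A call has 1 to 10 rows; each row shifts and turns the commanded pose from where the row before left it, along the tool's axes as they then stand; what a row does not reach is not made up. A row lasts 1/10 s, in which the tool goes at most 50 mm and 8.59 degrees, less where a joint would pass 70% of its speed; a pose out of reach is approached as far as the arm can. A call is refused whole if a number of a shift passes 50 or a number of a turn 8.59, either way. A call with a gripper value outside its range is refused whole. "grip" is the opening, from 0 (shut) to 1 (fully open), set as the call begins (left out, the last holds). The fingers move at their own pace and stop on an object; "force" is the grip in N (left out, the last holds). Time passes only in rows, so rows that do not move let the fingers close. It gives the time, the measured TCP pose, the force, the opening and the grip force at its end, in the units of the state.
- arm.get_obs(): the state, without advancing time (a new reading comes with each control period).
- cams.capture(name): name is "side" or "top" or "wrist"; returns (picture, depth): 400x640x3 uint8, blue, green, red; 400x640 float32, m along the optical axis (not along the pixel's ray), 0 where there is no reading.
- cams.get_calibration(name): a dict with "mtx" (3x3 intrinsics, pixels), "rvec" (rotation vector, rad) and "tvec" (3), from world to camera coordinates, as OpenCV has them. Camera axes: x right, y down, z forward; pixel columns grow to the right and rows downward; lengths in m; the calibration is good to about 2 mm. The wrist camera is an equidistant fisheye: a pixel r from the principal point sees the ray r / f radians off the axis. A picture is of the moment at which its call begins: read the wrist's pose just before it. get_calibration takes no time and is no camera call; for the wrist camera it gives the pose at the moment of the call.
- job_done(): hands the job in; it is judged then, once.
Trained networks look in the newest picture that a camera, given by its name, has taken for a name from the list of things; names that differ only in an ending like _2 or _b are one class to them, and where a whole thing is asked for, a point or a joint stands for the part that bears it (a point fixed in the world has none). Each returns a list of dicts, best first, with "score" (0 to 1); they miss things now and then, are a little off and sometimes report something else, mostly with a low value. They report only what shows in the picture. A call takes as long as a camera call. They do not tell look-alikes from the thing itself.
- spotter.search_frame(camera, target): "point" ([x, y, z] in m, in world coordinates, good to about 4 mm: the middle of the surface that is visible of it).
- spotter.spot_point(camera, target): "point" ([x, y, z] in m, in world coordinates, good to about 4 mm: a listed point, or the origin of a listed thing).
The state is a dict: "time_s": time; "qpos": joint angles; "joint_vel": joint speeds; "tau": joint torques, N m; "eef_pos": TCP position; "eef_rot": TCP orientation; "ft_force": force on the tool from outside, world axes, zero at the start; "ft_torque": the same for the moment, N m; "width": finger opening in m; "gripper_force": force on a finger pad.
Only numpy, scipy, OpenCV 4.12 (cv2) and the standard library are available. Lean on these libraries where they do the work, as an engineer would, in place of code of your own. Each camera call takes 0.05 s, during which the arm holds its last target. There are 200 camera calls.

## Working session

There is one attempt and no reset: what is moved stays moved. The work goes in short steps, Python scripts to look and compute and a tool call to move; the robot and the scene stay as the last step left them, time stands still between calls to the robot, and variables do not carry over. Pictures are saved under pics/ and viewed, at most 14 in all, crops included, and the job is handed in when it is done.

Besides the shell and the picture viewer there is one more tool, called after "Request:" by a JSON object that holds its "op" and its "data", one argument or row to a line. apply_moves: Moves the arm, as the interface text tells. Its arguments: {"type":"object","properties":{"slide":{"type":"array"},"roll":{"type":"array"},"grip":{"type":"number"},"force":{"type":"number"}},"required":["slide","roll"]}

```bash
mkdir -p pics; ls; python3 - <<'E'
from station import arm,cams,spotter
import cv2
o=arm.get_obs();print(o['time_s'],o['eef_pos'],o['eef_rot'],o['width'])
for n in ['top','side']:
    p,d=cams.capture(n);cv2.imwrite(f'pics/{n}0.png',p)
    for t in ['wax_a_center','edge_slicker_center','die_center','wax_tray','slicker_tray','pad','eyelet_tin','coffee_mug','rivet_tin']:
        print(n,t,[([round(x,3) for x in r['point']],round(r['score'],2)) for r in spotter.spot_point(n,t)])
E
```

```text
pics
0.0 [0.13374049 0.50727011 0.25267921] [-9.51672732e-05  1.28526361e-01  9.91705831e-01 -7.14607386e-04] 0.08550603418032628
top wax_a_center [([0.444, 0.248, 0.011], 0.56)]
top edge_slicker_center [([0.512, -0.223, 0.011], 0.63)]
top die_center [([0.551, -0.43, 0.013], 0.62), ([0.402, -0.029, 0.005], 0.45)]
top wax_tray [([0.459, -0.131, -0.005], 0.97)]
top slicker_tray [([0.555, -0.319, 0.0], 0.79)]
top pad [([0.528, 0.415, 0.001], 0.57)]
top eyelet_tin [([0.403, -0.029, 0.002], 0.71)]
top coffee_mug [([0.482, 0.552, -0.003], 0.88)]
top rivet_tin []
side wax_a_center [([0.475, 0.173, 0.009], 0.74), ([0.446, 0.251, 0.009], 0.43)]
side edge_slicker_center [([0.514, -0.223, 0.013], 0.67), ([0.532, 0.418, 0.002], 0.4)]
side die_center [([0.556, -0.43, 0.013], 0.66), ([0.445, 0.249, 0.007], 0.33)]
side wax_tray [([0.459, -0.13, 0.003], 0.9)]
side slicker_tray [([0.553, -0.322, 0.0], 0.79)]
side pad [([0.531, 0.415, 0.002], 0.79)]
side eyelet_tin [([0.41, -0.03, 0.0], 0.69)]
side coffee_mug [([0.481, 0.554, 0.0], 0.63)]
side rivet_tin []
```

View pics/top0.png

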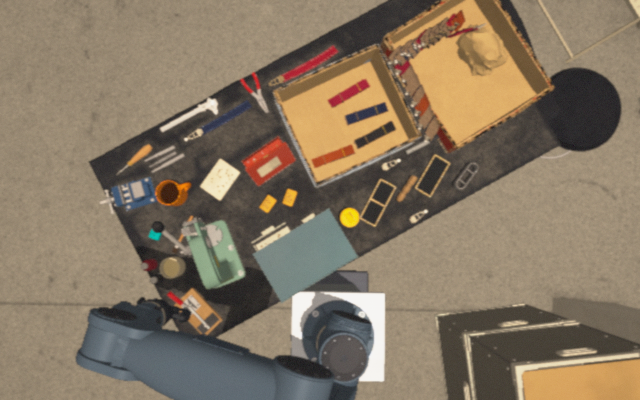

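View pics/side0.png

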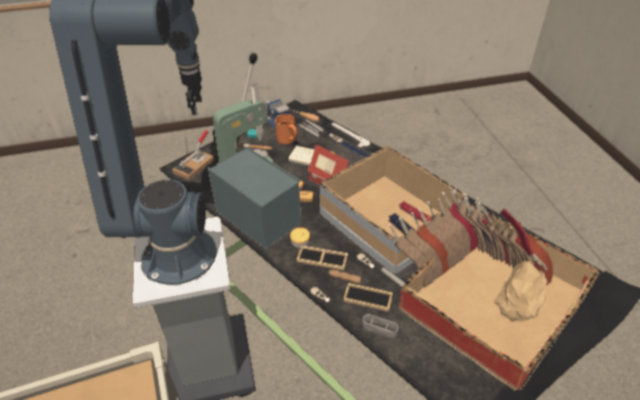

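The top view shows the following:
- Amber wax blocks at (267,204) and (290,197). The turquoise look-alike is at (156,231).
- The slicker at (406,188), with glue-bottle-like items at (391,163) and (418,216).
- The die at (467,176), wax tray (rib) at (378,202), and slicker tray at (433,176).
- The pad at (219,178), the yellow tin at (349,217), and the mug at (172,192).

Next I'll rectify the table plane for close crops and orientations.

```bash
cat > h.py <<'E'
import numpy as np,cv2
from station import arm,cams,spotter
def rect(img,c,z,x0,x1,y0,y1,s=1000):
    # ortho view at height z: col = (y1-y)*s, row=(x1-x)*s
    K=c['mtx'];R,_=cv2.Rodrigues(np.array(c['rvec'],float));t=np.array(c['tvec'],float).reshape(3)
    P=K@np.column_stack([R[:,0],R[:,1],R[:,2]*z+t])
    A=np.array([[0,-1/s,x1],[-1/s,0,y1],[0,0,1.]])
    return cv2.warpPerspective(img,P@A,(int((y1-y0)*s),int((x1-x0)*s)),flags=cv2.INTER_CUBIC|cv2.WARP_INVERSE_MAP)
E
python3 - <<'E'
from h import *
p=cv2.imread('pics/top0.png');c=cams.get_calibration('top')
s=1500
a=rect(p,c,0.02,.40,.62,.13,.50,s);b=rect(p,c,0.012,.37,.62,-.49,-.08,s)
w=max(a.shape[1],b.shape[1]);f=lambda i:cv2.copyMakeBorder(i,0,0,0,w-i.shape[1],cv2.BORDER_CONSTANT)
m=np.vstack([f(a),f(b)]);print(a.shape,b.shape);cv2.imwrite('pics/crop1.png',m[:,:800])
# wax
h=cv2.cvtColor(a,cv2.COLOR_BGR2HSV)
k=cv2.inRange(h,(12,110,120),(30,255,255))
for q in cv2.findContours(k,0,2)[0]:
    if cv2.contourArea(q)>1500:
        (u,v),wh,an=cv2.minAreaRect(q);print('wax',.40+.22-v/s-.0,.50-u/s,np.array(wh)/s,an)
k=cv2.inRange(h,(15,0,170),(40,70,255))
for q in cv2.findContours(k,0,2)[0]:
    if cv2.contourArea(q)>8000:
        (u,v),wh,an=cv2.minAreaRect(q);print('pad',.62-v/s,.50-u/s,np.array(wh)/s,an)
h=cv2.cvtColor(b,cv2.COLOR_BGR2HSV)
k=cv2.inRange(h,(8,50,90),(30,255,255))
for q in cv2.findContours(k,0,2)[0]:
    if cv2.contourArea(q)>800:
        (u,v),wh,an=cv2.minAreaRect(q);print('wood',.62-v/s,-.08-u/s,np.array(wh)/s,an)
E
```

```text
(329, 555, 3) (375, 615, 3)
wax 0.44885044352213543 0.24614430745442706 [0.04093302 0.05975258] 34.114471435546875
wax 0.47202768961588537 0.17191176350911458 [0.04089989 0.05927896] 19.44003677368164
pad 0.5294762471516927 0.4119238993326823 [0.08702833 0.12144813] 33.886962890625
wood 0.4188031209309896 -0.2730044759114583 [0.03118543 0.07695319] 55.00798034667969
wood 0.44366668701171874 -0.36333331298828125 [0.14599998 0.25199996] 90.0
wood 0.46472469075520834 -0.12398539225260416 [0.08773358 0.16695192] 27.746238708496094
wood 0.5758211364746094 -0.4786097819010417 [0.02178409 0.05987521] 1.9414865970611572
wood 0.5938620630900066 -0.17565516153971356 [0.03292997 0.07304017] 68.19859313964844
wood 0.5354106750488281 -0.29239524332682293 [0.10395037 0.21885185] 33.476280212402344
wood 0.6076666666666667 -0.10666666666666667 [0.02466667 0.05333333] 90.0
```

View pics/crop1.png

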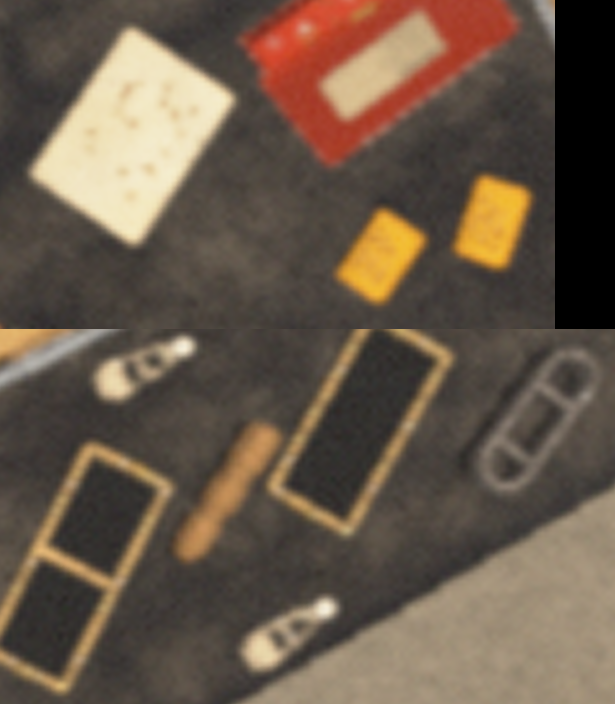

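The amber pair, the brown turned stick and the grey ring match their descriptions. Long axes point about −34° (wax 1), −19° (wax 2), −34° (pad) and −31° (trays, slicker, die) from x. The press could block the path, so I'll make an obstacle height map before moving.

```bash
python3 - <<'E'
from h import *
M=np.zeros((13,24))
for n in ['top','side']:
    p,d=cams.capture(n);c=cams.get_calibration(n);K=c['mtx'];R,_=cv2.Rodrigues(np.array(c['rvec'],float));t=np.array(c['tvec'],float).reshape(3)
    v,u=np.nonzero(d>0);z=d[v,u]
    X=np.linalg.inv(K)@np.vstack([u*z,v*z,z]);W=(R.T@(X-t[:,None])).T
    i=((W[:,0]-0.1)/.05).astype(int);j=((.75-W[:,1])/.05).astype(int)
    k=(W[:,0]>.1)&(i<13)&(W[:,1]<.75)&(j<24);np.maximum.at(M,(i[k],j[k]),W[k,2])
print('y',[round(.75-.05*j-.025,2) for j in range(24)])
for i in range(13):print(round(.125+.05*i,3),' '.join('%3d'%(v*1000) for v in M[i]))
E
```

```text
y [0.72, 0.67, 0.62, 0.57, 0.53, 0.47, 0.42, 0.37, 0.32, 0.27, 0.23, 0.17, 0.12, 0.07, 0.02, -0.03, -0.08, -0.13, -0.18, -0.23, -0.28, -0.33, -0.38, -0.43]
0.125   0   0   5 716 733 736 748 758 766 775 781 798 815 810 258 261 239   8   8   0   0   0   0   0
0.175   0   0 107 352 731 737 737 733 740  10 199 209 209 211   4   0   0   6   0   0   0   0   0   0
0.225   0  62 105  72  71   7 293 293 162 191 204 206 206 208 210   7   0   0   0   0   0   0   0   0
0.275   3  10  66  69  69 265 296 295  32 210 209 205 205 205 207 210  32   6   0   0   0   0   0   0
0.325  10   9  33  12  15 432 359 289  11 136 210 213 204 203 204 205  11  10   9   3   0   0   0   0
0.375  10  12  24  12 443 447 361  40  10  90 136 209 208 208 204 196  35  17  10  10  13   0   0   0
0.425  92  90  89 109 103  11   9  13  12  31  29  31 155 210 210  39  37  18  18  16  13  14   6   0
0.475 100  97 103 110 110  23  30  25   9  27  32  31  26   9  11   9  17  17  20  31  20  18   9  14
0.525  85  96  90 106 104  77  29  28 138 139  85  20 144 148 149 144  10  16  19  31  28  15  34  39
0.575  30  30  16  20  12  11  26  30 140 143 144 106 151 142 143 149 150 146  16  18  27  20  17  40
0.625  26  34  21  19  20  12  10  12  42  43 144 143 149  33  34  33 142 149 150 225 225  20 108 111
0.675   8  10   9   9  12  13  10  11  13  46  46 150 145  15  13  29  37  37 136 230 202 139 110 111
0.725   0   4  14  10  12  13  14  13  10  13 141 148  13  14  13  42  37  38 222 226 168 133  13  13
```

```bash
cat >> h.py <<'E'
from scipy.spatial.transform import Rotation as Ro
def plan(tgt,head=None,start=None):
    o=arm.get_obs();w,x,y,z=o['eef_rot'];R=Ro.from_quat([x,y,z,w]).as_matrix()
    p=np.array(o['eef_pos'] if start is None else start);h=np.degrees(np.arctan2(R[1,1],R[0,1]))
    print('t',round(o['time_s'],2),'pos',p.round(4),'head',h.round(2),'tilt',R[2,2].round(4))
    d=R.T@(np.array(tgt)-p)*1000;n=max(1,int(np.ceil(np.linalg.norm(d)/48)))
    print('total',d.round(1),'rows',n,'each',(d/n).round(1),'roll(before next plan)',None if head is None else round(h-head,1))
E
```

Request:
{"op": "apply_moves", "data": {
  "slide": [
    [0,0,-50],
    [0,0,-50],
    [0,0,-50],
    [0,0,0]
  ],
  "roll": [8.5,8.5,2.2,0]
}}

```text
time_s: 1.5
eef_pos: [0.1342, 0.509, 0.41]
eef_rot: [-0.0, 0.293, 0.956, 0.005]
ft_force: [-0.5, -0.1, -0.7]
width: 0.0851
gripper_force: 0.0
```

Request:
{"op": "apply_moves", "data": {
  "slide": [
    [-25,-37,0],
    [-25,-37,0],
    [-25,-37,0],
    [-25,-37,0],
    [-25,-37,0],
    [-25,-37,0],
    [0,0,0]
  ],
  "roll": [0,0,0,0,0,0,0]
}}

```text
time_s: 2.2
eef_pos: [0.1333, 0.2355, 0.404]
eef_rot: [0.0, 0.293, 0.956, 0.001]
ft_force: [0.6, 0.5, 0.9]
width: 0.0855
gripper_force: 0.0
```

```bash
python3 -c "
from h import *
plan([.445,.245,.33],56)"
```

```text
t 2.2 pos [0.1333 0.2355 0.404 ] head 55.93 tilt -1.0
total [-252.9  182.3   74.3] rows 7 each [-36.1  26.   10.6] roll(before next plan) -0.1
```

Request:
{"op": "apply_moves", "data": {
  "slide": [
    [-36,26,10],
    [-36,26,10],
    [-36,26,10],
    [-36,26,10],
    [-36,26,10],
    [-36,26,10],
    [-36,26,10],
    [0,0,0],
    [0,0,0]
  ],
  "roll": [0,0,0,0,0,0,0,0,0]
}}

```text
time_s: 3.1
eef_pos: [0.4455, 0.2497, 0.3318]
eef_rot: [-0.001, 0.293, 0.956, -0.001]
ft_force: [-0.6, 0.0, -0.7]
width: 0.0853
gripper_force: 0.0
```

```bash
cat >> h.py <<'E'
def wrect(z,x0,x1,y0,y1,s=1500,img=None):
    c=cams.get_calibration('wrist');p,d=cams.capture('wrist')
    yy,xx=np.mgrid[0:int((x1-x0)*s),0:int((y1-y0)*s)]
    W=np.stack([x1-yy/s,y1-xx/s,0*xx+z],-1).reshape(-1,3)
    R,_=cv2.Rodrigues(np.array(c['rvec'],float));X=W@R.T+np.array(c['tvec'],float).reshape(3)
    r=np.hypot(X[:,0],X[:,1]);th=np.arctan2(r,X[:,2]);K=c['mtx']
    u=K[0,0]*th*X[:,0]/r+K[0,2];v=K[1,1]*th*X[:,1]/r+K[1,2]
    f=lambda a:a.reshape(xx.shape).astype(np.float32)
    return cv2.remap(p,f(u),f(v),cv2.INTER_CUBIC),p
def spots(cam,names):
    for n in names: print(n,[([round(x,4) for x in r['point']],round(r['score'],2)) for r in spotter.spot_point(cam,n)])
def blobs(img,lo,hi,x1,y1,s,amin):
    k=cv2.inRange(cv2.cvtColor(img,cv2.COLOR_BGR2HSV),lo,hi)
    for q in cv2.findContours(k,0,2)[0]:
        if cv2.contourArea(q)>amin*s*s:
            (u,v),wh,a=cv2.minAreaRect(q);print('x,y',round(x1-v/s,4),round(y1-u/s,4),'wh',(np.array(wh)/s*1000).round(1),'ang',round(a,1))
E
python3 - <<'E'
from h import *
plan([.449,.247,.30])
a,p=wrect(.0225,.36,.62,.12,.50)
cv2.imwrite('pics/w1.png',np.vstack([a,cv2.resize(p,(a.shape[1],330))[:209]]) if 0 else a)
blobs(a,(12,110,100),(30,255,255),.62,.50,1500,.001)
blobs(a,(15,0,150),(40,80,255),.62,.50,1500,.004)
spots('wrist',['wax_a_center','pad'])
E
```

```text
t 3.1 pos [0.4455 0.2497 0.3318] head 55.96 tilt -1.0
total [-4.5 -0.2 31.8] rows 1 each [-4.5 -0.2 31.8] roll(before next plan) None
x,y 0.4485 0.2488 wh [40.3 59.9] ang 33.7
x,y 0.4712 0.1755 wh [41.5 62.1] ang 19.5
x,y 0.5273 0.414 wh [ 88.6 119.3] ang 33.9
wax_a_center [([0.4476, 0.2471, 0.0118], 0.67)]
pad [([0.5214, 0.4187, -0.0011], 0.66)]
```

View pics/w1.png

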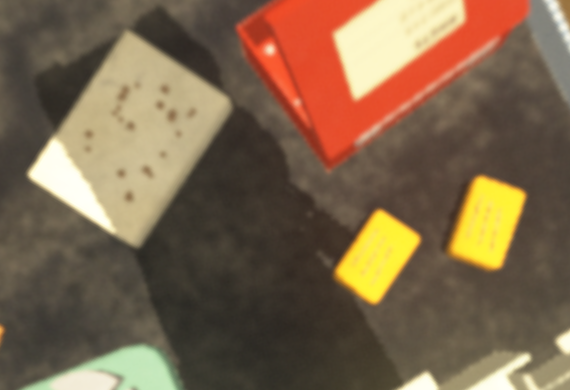

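Request:
{"op": "apply_moves", "data": {
  "slide": [
    [-3,1,40],
    [0,0,45],
    [0,0,45],
    [0,0,45],
    [0,0,45],
    [0,0,45],
    [0,0,25],
    [0,0,15],
    [0,0,0]
  ],
  "roll": [0,0,0,0,0,0,0,0,0],
  "grip": 0.8
}}

```text
time_s: 4.15
eef_pos: [0.4462, 0.2488, 0.0274]
eef_rot: [-0.001, 0.292, 0.957, -0.001]
ft_force: [0.3, -0.2, -0.1]
width: 0.0683
gripper_force: 0.0
```

Request:
{"op": "apply_moves", "data": {
  "slide": [
    [0,0,0],
    [0,0,0],
    [0,0,0],
    [0,0,0],
    [0,0,0],
    [0,0,0]
  ],
  "roll": [0,0,0,0,0,0],
  "grip": 0,
  "force": 35
}}

```text
time_s: 4.75
eef_pos: [0.4486, 0.2496, 0.03]
eef_rot: [0.001, 0.292, 0.956, 0.001]
ft_force: [-1.3, 0.0, 5.9]
width: 0.035
gripper_force: 35.0
```

Request:
{"op": "apply_moves", "data": {
  "slide": [
    [0,0,-20],
    [0,0,-45],
    [0,0,-45],
    [0,0,-45],
    [0,0,-45],
    [0,0,-45],
    [0,0,-40],
    [0,0,0]
  ],
  "roll": [0,0,0,0,0,0,0,0]
}}

```text
time_s: 5.55
eef_pos: [0.4493, 0.2498, 0.32]
eef_rot: [0.004, 0.292, 0.956, 0.004]
ft_force: [1.4, 0.7, -0.7]
width: 0.0351
gripper_force: 35.6
```

```bash
python3 -c "
from h import *
plan([.459,-.13,.32],62)"
```

```text
t 5.55 pos [0.4493 0.2498 0.32  ] head 56.03 tilt -0.9999
total [-220.2 -309.6   -1.8] rows 8 each [-27.5 -38.7  -0.2] roll(before next plan) -6.0
```

Request:
{"op": "apply_moves", "data": {
  "slide": [
    [-27,-39,0],
    [-27,-39,0],
    [-28,-39,0],
    [-27,-39,0],
    [-28,-39,0],
    [-27,-39,0],
    [-28,-38,0],
    [-28,-38,0],
    [0,0,0],
    [0,0,0]
  ],
  "roll": [0,0,0,0,0,0,0,0,-6,0]
}}

```text
time_s: 6.55
eef_pos: [0.4567, -0.1323, 0.3137]
eef_rot: [0.0, 0.242, 0.97, -0.0]
ft_force: [-0.4, 0.0, -0.9]
width: 0.0352
gripper_force: 35.6
```

```bash
python3 - <<'E'
from h import *
plan([.459,-.13,.32],62)
a,p=wrect(.012,.36,.66,-.50,-.03)
cv2.imwrite('pics/w2.png',a)
spots('wrist',['wax_tray','slicker_tray','edge_slicker_center','die_center'])
E
```

```text
t 6.55 pos [ 0.4567 -0.1323  0.3137] head 61.95 tilt -1.0
total [-1.   3.1 -6.3] rows 1 each [-1.   3.1 -6.3] roll(before next plan) -0.1
wax_tray [([0.4596, -0.1308, 0.0045], 0.91)]
slicker_tray [([0.5552, -0.3166, 0.0008], 0.74)]
edge_slicker_center [([0.513, -0.2308, 0.0157], 0.6)]
die_center [([0.5579, -0.4318, 0.0121], 0.64)]
```

View pics/w2.png

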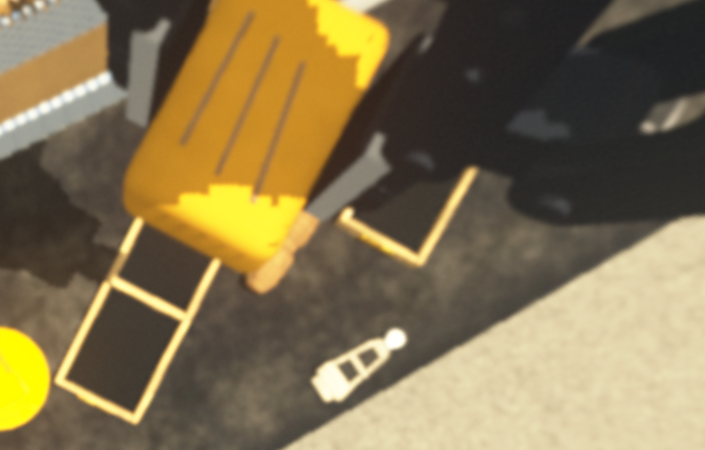

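Rib centre is at (149,300) in the crop, which gives the tray centre (0.460, −0.130) with its axis at −27.5°. The far bay is therefore at (0.494, −0.148).

Request:
{"op": "apply_moves", "data": {
  "slide": [
    [-40,4,0],
    [0,0,45],
    [0,0,45],
    [0,0,45],
    [0,0,45],
    [0,0,40],
    [0,0,30],
    [0,0,10],
    [0,0,0]
  ],
  "roll": [0,0,0,0,0,0,0,0,0]
}}

```text
time_s: 7.7
eef_pos: [0.4938, -0.1454, 0.0526]
eef_rot: [-0.001, 0.241, 0.97, -0.0]
ft_force: [-0.0, 0.2, 0.6]
width: 0.0354
gripper_force: 35.6
```

```bash
python3 - <<'E'
from h import *
plan([.494,-.148,.041],62.3)
p,d=cams.capture('wrist');cv2.imwrite('pics/w3.png',p)
E
```

```text
t 7.7 pos [ 0.4938 -0.1454  0.0526] head 62.07 tilt -1.0
total [-1.4 -2.2 11.6] rows 1 each [-1.4 -2.2 11.6] roll(before next plan) -0.2
```

View pics/w3.png

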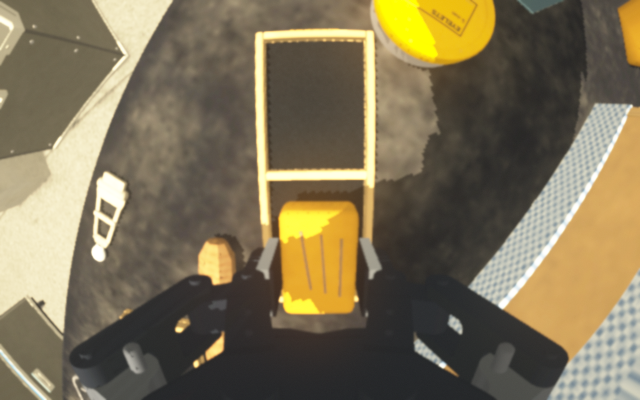

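The block sits centred over the far bay (block at (318,257), bay walls at x≈263 and 371).

Request:
{"op": "apply_moves", "data": {
  "slide": [
    [-1,-2,6],
    [0,0,6],
    [0,0,0],
    [0,0,0]
  ],
  "roll": [0,0,0,0]
}}

```text
time_s: 8.15
eef_pos: [0.4944, -0.1486, 0.0416]
eef_rot: [0.0, 0.242, 0.97, -0.0]
ft_force: [1.0, 1.0, -0.3]
width: 0.0346
gripper_force: 35.6
```

Request:
{"op": "apply_moves", "data": {
  "slide": [
    [0,0,0],
    [0,0,0],
    [0,0,0],
    [0,0,0]
  ],
  "roll": [0,0,0,0],
  "grip": 0.55
}}

```text
time_s: 8.55
eef_pos: [0.4944, -0.1486, 0.0414]
eef_rot: [0.0, 0.242, 0.97, -0.0]
ft_force: [-0.1, -0.7, 0.1]
width: 0.047
gripper_force: 0.0
```

Request:
{"op": "apply_moves", "data": {
  "slide": [
    [0,0,-25],
    [0,0,-45],
    [0,0,-45],
    [0,0,-45],
    [0,0,-45],
    [0,0,-45],
    [0,0,-30],
    [0,0,0],
    [0,0,0]
  ],
  "roll": [0,0,0,0,0,0,0,0,0]
}}

```text
time_s: 9.45
eef_pos: [0.4945, -0.1486, 0.3215]
eef_rot: [0.0, 0.242, 0.97, -0.0]
ft_force: [0.2, -0.9, -0.1]
width: 0.0471
gripper_force: 0.0
```

```bash
python3 - <<'E'
from h import *
plan([.471,.175,.32],70.5)
a,p=wrect(.0265,.36,.66,-.50,-.03)
cv2.imwrite('pics/w4.png',a)
blobs(a,(12,150,100),(30,255,255),.66,-.03,1500,.001)
spots('wrist',['wax_a_center','wax_tray','slicker_tray','edge_slicker_center','die_center'])
E
```

```text
t 9.45 pos [ 0.4945 -0.1486  0.3215] head 62.03 tilt -1.0
total [172.5 274.8   1.3] rows 7 each [24.6 39.3  0.2] roll(before next plan) -8.5
x,y 0.4073 -0.0473 wh [69.3 34.7] ang 90.0
x,y 0.4951 -0.1482 wh [39.4 58.7] ang 27.6
wax_a_center [([0.4924, -0.1478, 0.0166], 0.93)]
wax_tray [([0.4627, -0.1313, 0.0022], 0.56)]
slicker_tray [([0.556, -0.3185, 0.0017], 0.9)]
edge_slicker_center [([0.5152, -0.2298, 0.0135], 0.92)]
die_center [([0.5553, -0.4311, 0.0129], 0.93)]
```

View pics/w4.png

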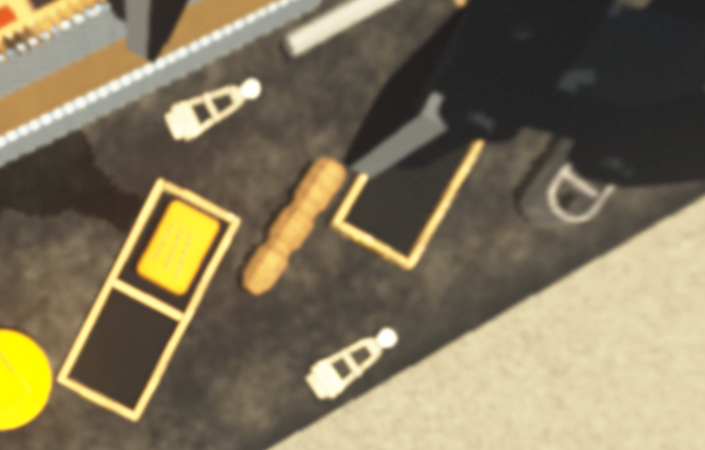

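Wax 1 lies flat in the far bay at (178,247), world (0.495, −0.148). Next is wax 2.

Request:
{"op": "apply_moves", "data": {
  "slide": [
    [25,39,0],
    [25,39,0],
    [24,39,0],
    [25,39,0],
    [25,39,0],
    [24,40,0],
    [25,40,0],
    [0,0,0],
    [0,0,0]
  ],
  "roll": [0,0,0,0,0,0,0,-8.5,0],
  "grip": 0.8
}}

```text
time_s: 10.65
eef_pos: [0.47, 0.1768, 0.3206]
eef_rot: [-0.001, 0.166, 0.986, -0.0]
ft_force: [-0.4, -0.5, -0.2]
width: 0.0681
gripper_force: 0.0
```

```bash
python3 - <<'E'
from h import *
a,p=wrect(.0225,.36,.62,.12,.50)
blobs(a,(12,110,100),(30,255,255),.62,.50,1500,.001)
plan([.471,.1755,.038],70.5)
E
```

```text
x,y 0.4717 0.1744 wh [39.4 59. ] ang 19.3
t 10.7 pos [0.4702 0.1759 0.3208] head 70.48 tilt -1.0
total [-1.100e+00  2.000e-01  2.828e+02] rows 6 each [-0.2  0.  47.1] roll(before next plan) -0.0
```

Request:
{"op": "apply_moves", "data": {
  "slide": [
    [-1,0,45],
    [0,-1,45],
    [0,0,45],
    [0,0,45],
    [0,0,45],
    [0,0,35],
    [0,0,23],
    [0,0,0],
    [0,0,0]
  ],
  "roll": [0,0,0,0,0,0,0,0,0]
}}

```text
time_s: 11.6
eef_pos: [0.4713, 0.1733, 0.0387]
eef_rot: [-0.0, 0.171, 0.985, -0.0]
ft_force: [0.3, 0.3, 0.1]
width: 0.0675
gripper_force: 0.0
```

Request:
{"op": "apply_moves", "data": {
  "slide": [
    [0,0,0],
    [0,0,0],
    [0,0,0],
    [0,0,0],
    [0,0,0],
    [0,0,0]
  ],
  "roll": [0,0,0,0,0,0],
  "grip": 0
}}

```text
time_s: 12.2
eef_pos: [0.4721, 0.1744, 0.0399]
eef_rot: [0.001, 0.169, 0.986, 0.0]
ft_force: [-1.2, -1.7, 6.9]
width: 0.0342
gripper_force: 34.1
```

Request:
{"op": "apply_moves", "data": {
  "slide": [
    [0,0,-20],
    [0,0,-45],
    [0,0,-45],
    [0,0,-45],
    [0,0,-45],
    [0,0,-45],
    [0,0,-38],
    [0,0,0]
  ],
  "roll": [0,0,0,0,0,0,0,8.2]
}}

```text
time_s: 13.0
eef_pos: [0.4725, 0.1748, 0.3275]
eef_rot: [0.004, 0.24, 0.971, 0.003]
ft_force: [-0.4, -0.4, -0.9]
width: 0.0341
gripper_force: 35.2
```

```bash
python3 -c "
from h import *
plan([.4265,-.112,.32],62.3)"
```

```text
t 13.0 pos [0.4725 0.1748 0.3275] head 62.28 tilt -1.0
total [ -92.7 -275.3    6.1] rows 7 each [-13.2 -39.3   0.9] roll(before next plan) -0.0
```

Request:
{"op": "apply_moves", "data": {
  "slide": [
    [-13,-39,0],
    [-13,-39,0],
    [-13,-39,0],
    [-13,-39,0],
    [-13,-39,0],
    [-14,-40,0],
    [-14,-40,0],
    [0,0,0],
    [0,0,0]
  ],
  "roll": [0,0,0,0,0,0,0,0,0]
}}

```text
time_s: 13.9
eef_pos: [0.4254, -0.1133, 0.322]
eef_rot: [0.001, 0.241, 0.971, 0.0]
ft_force: [0.7, -0.5, 0.2]
width: 0.0342
gripper_force: 35.2
```

```bash
python3 -c "
from h import *
plan([.4265,-.112,.047],62.3)"
```

```text
t 13.9 pos [ 0.4254 -0.1133  0.322 ] head 62.16 tilt -1.0
total [-1.00e-01  1.50e+00  2.75e+02] rows 6 each [-0.   0.3 45.8] roll(before next plan) -0.1
```

```bash
python3 - <<'E'
from h import *
c=cams.get_calibration('wrist');R,_=cv2.Rodrigues(np.array(c['rvec'],float));C=-R.T@np.array(c['tvec'],float).reshape(3)
print('cam',C,'axis',R[2])
p,d=cams.capture('top');c=cams.get_calibration('top');cv2.imwrite('pics/t5.png',rect(p,c,.2,.1,.5,-.2,.3,1000))
p,_=cams.capture('wrist');cv2.imwrite('pics/w5.png',p)
E
```

```text
cam [ 0.36885753 -0.08257193  0.44374777] axis [ 0.22813868 -0.12004864 -0.96619929]
```

View pics/w5.png

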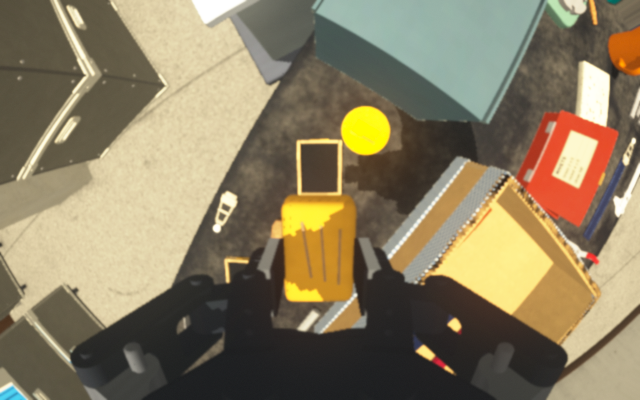

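```bash
python3 - <<'E'
from h import *
a=cv2.imread('pics/t5.png');h=cv2.cvtColor(a,cv2.COLOR_BGR2HSV)
k=cv2.inRange(h,(85,30,60),(105,140,255));k=cv2.morphologyEx(k,cv2.MORPH_OPEN,np.ones((9,9)))
q=max(cv2.findContours(k,0,2)[0],key=cv2.contourArea)
print([(round(.5-v/1000,3),round(.3-u/1000,3)) for u,v in cv2.approxPolyDP(cv2.convexHull(q),8,True)[:,0]])
E
```

```text
[(np.float64(0.39), np.float64(-0.199)), (np.float64(0.263), np.float64(-0.199)), (np.float64(0.246), np.float64(-0.183)), (np.float64(0.237), np.float64(-0.11)), (np.float64(0.391), np.float64(-0.157))]
```

```bash
python3 - <<'E'
from h import *
a=rect(cv2.imread('pics/top0.png'),cams.get_calibration('top'),.2,.1,.5,-.2,.35,1000)
print(a[150,350],a[250,250])
k=(np.abs(a.astype(int)-a[150,350].astype(int)).max(2)<22).astype(np.uint8)*255;k=cv2.morphologyEx(k,cv2.MORPH_OPEN,np.ones((9,9)))
q=max(cv2.findContours(k,0,2)[0],key=cv2.contourArea)
print([(round(.5-v/1000,3),round(.35-u/1000,3)) for u,v in cv2.approxPolyDP(cv2.convexHull(q),6,True)[:,0]])
E
```

```text
[129 134 116] [134 138 122]
[(np.float64(0.426), np.float64(0.044)), (np.float64(0.281), np.float64(-0.041)), (np.float64(0.146), np.float64(0.186)), (np.float64(0.289), np.float64(0.269))]
```

Cabinet edge runs (0.426,0.044)–(0.281,−0.041), so the camera housing clears it by about 80 mm. The bay is at (319,167) in the wrist view, and the descent is safe.

Request:
{"op": "apply_moves", "data": {
  "slide": [
    [0,1,45],
    [0,0,45],
    [0,0,45],
    [0,0,45],
    [0,0,45],
    [0,0,30],
    [0,0,15],
    [0,0,5],
    [0,0,0],
    [0,0,0]
  ],
  "roll": [0,0,0,0,0,0,0,0,0,0]
}}

```text
time_s: 15.0
eef_pos: [0.4271, -0.1113, 0.0472]
eef_rot: [0.001, 0.239, 0.971, -0.0]
ft_force: [-0.3, -0.5, -1.0]
width: 0.0342
gripper_force: 35.2
```

Request:
{"op": "apply_moves", "data": {
  "slide": [
    [0,0,0],
    [0,0,0],
    [0,0,0],
    [0,0,0]
  ],
  "roll": [0,0,0,0],
  "grip": 0.55
}}

```text
time_s: 15.4
eef_pos: [0.4264, -0.1118, 0.0467]
eef_rot: [0.0, 0.239, 0.971, -0.0]
ft_force: [-0.3, -0.5, 0.3]
width: 0.0471
gripper_force: 0.0
```

Request:
{"op": "apply_moves", "data": {
  "slide": [
    [0,0,-25],
    [0,0,-45],
    [0,0,-45],
    [0,0,-45],
    [0,0,-45],
    [0,0,-45],
    [0,0,-25],
    [0,0,0],
    [0,0,0]
  ],
  "roll": [0,0,0,0,0,0,0,0,0]
}}

```text
time_s: 16.3
eef_pos: [0.4263, -0.1117, 0.3213]
eef_rot: [0.0, 0.239, 0.971, -0.0]
ft_force: [-0.1, -0.4, -0.3]
width: 0.0474
gripper_force: 0.0
```

```bash
python3 - <<'E'
from h import *
plan([.513,-.231,.32],57.5)
a,p=wrect(.0265,.36,.66,-.50,-.03)
blobs(a,(12,150,100),(30,255,255),.66,-.03,1500,.001)
a,p=wrect(.011,.36,.66,-.50,-.03);print('slicker')
blobs(a,(5,80,60),(20,200,240),.66,-.03,1500,.0004)
cv2.imwrite('pics/w6.png',a)
E
```

```text
t 16.3 pos [ 0.4263 -0.1117  0.3213] head 62.32 tilt -1.0
total [-132.2  -65.4    1.4] rows 4 each [-33.1 -16.3   0.3] roll(before next plan) 4.8
x,y 0.408 -0.0477 wh [68.  35.3] ang 90.0
x,y 0.4271 -0.1107 wh [39.8 59. ] ang 27.5
x,y 0.4933 -0.1471 wh [39.8 60.3] ang 27.5
slicker
x,y 0.4908 -0.3086 wh [19.1 36.4] ang 67.1
x,y 0.4598 -0.1482 wh [186.5 254.4] ang 84.5
x,y 0.6058 -0.311 wh [11.9 52.1] ang 29.1
x,y 0.6054 -0.0451 wh [32.5 49.8] ang 63.4
x,y 0.6558 -0.1548 wh [26.8 73.1] ang 64.4
```

View pics/w6.png

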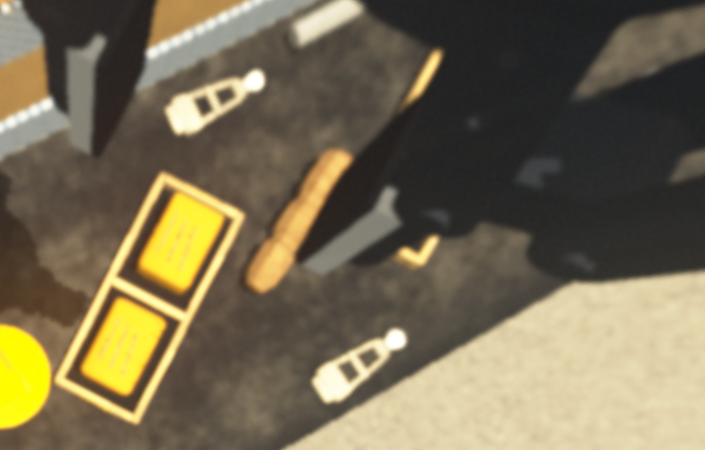

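Both wax blocks are in their bays at (183,243) and (123,345). The slicker spans about (260,285)–(345,157). Next I'll move over it.

Request:
{"op": "apply_moves", "data": {
  "slide": [
    [-33,-16,0],
    [-33,-16,0],
    [-33,-16,0],
    [-33,-17,0],
    [0,0,0],
    [0,0,0]
  ],
  "roll": [0,0,0,0,4.8,0]
}}

```text
time_s: 17.0
eef_pos: [0.5128, -0.2311, 0.319]
eef_rot: [-0.002, 0.281, 0.96, 0.0]
ft_force: [0.1, 0.2, 0.1]
width: 0.0471
gripper_force: 0.0
```

```bash
python3 - <<'E'
from h import *
plan([.513,-.231,.036],57)
a,p=wrect(.011,.40,.66,-.48,-.10,2000)
cv2.imwrite('pics/w7.png',a)
blobs(a,(5,70,60),(22,190,255),.66,-.10,2000,.0008)
spots('wrist',['edge_slicker_center','slicker_tray','die_center'])
E
```

```text
t 17.0 pos [ 0.5128 -0.2311  0.319 ] head 57.39 tilt -1.0
total [ -1.3   0.3 283. ] rows 6 each [-0.2  0.1 47.2] roll(before next plan) 0.4
x,y 0.4339 -0.1151 wh [55.1 56.9] ang 27.6
x,y 0.5146 -0.2422 wh [219.3 293.2] ang 82.2
x,y 0.6452 -0.386 wh [29.5 82. ] ang 90.0
x,y 0.648 -0.1439 wh [ 27.9 110.7] ang 64.4
edge_slicker_center [([0.5144, -0.2272, 0.0177], 0.96)]
slicker_tray [([0.5571, -0.319, 0.0019], 0.56)]
die_center [([0.5563, -0.4311, 0.013], 0.77), ([0.4323, -0.1096, 0.0153], 0.32)]
```

View pics/w7.png

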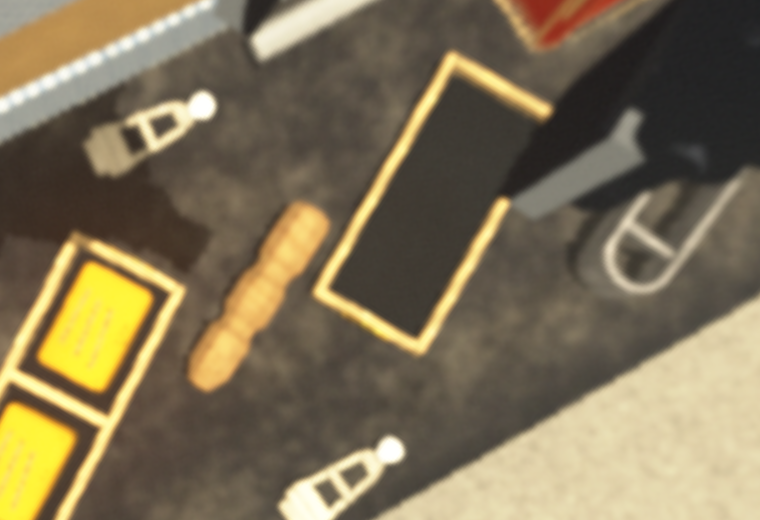

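Request:
{"op": "apply_moves", "data": {
  "slide": [
    [2,1,45],
    [0,0,45],
    [0,0,45],
    [0,0,45],
    [0,0,45],
    [0,0,40],
    [0,0,15],
    [0,0,0],
    [0,0,0]
  ],
  "roll": [-2.4,0,0,0,0,0,0,0,0],
  "grip": 0.5
}}

```text
time_s: 18.1
eef_pos: [0.512, -0.2284, 0.0421]
eef_rot: [0.0, 0.259, 0.966, -0.0]
ft_force: [0.5, 1.0, -0.2]
width: 0.0428
gripper_force: 0.0
```

```bash
python3 - <<'E'
from h import *
plan([.5115,-.2295,.028],59.8)
p,d=cams.capture('wrist');cv2.imwrite('pics/w8.png',p[120:380,120:520])
E
```

```text
t 18.1 pos [ 0.512  -0.2284  0.0421] head 59.99 tilt -1.0
total [-0.1 -1.2 14.1] rows 1 each [-0.1 -1.2 14.1] roll(before next plan) 0.2
```

View pics/w8.png

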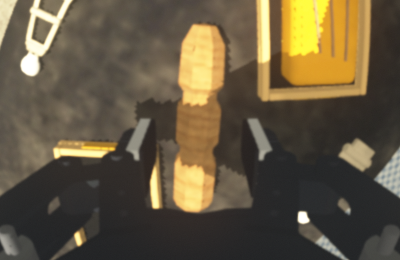

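```bash
python3 - <<'E'
from h import *
c=cams.get_calibration('wrist');o=arm.get_obs();w,x,y,z=o['eef_rot'];R=Ro.from_quat([x,y,z,w]).as_matrix();p=np.array(o['eef_pos'])
Rc,_=cv2.Rodrigues(np.array(c['rvec'],float));t=np.array(c['tvec'],float).reshape(3)
def pr(n,P):
    X=Rc@np.array(P)+t;r=np.hypot(X[0],X[1]);th=np.arctan2(r,X[2]);K=c['mtx']
    print(n,(K[0,0]*th*X[0]/r+K[0,2]-120).round(),(K[1,1]*th*X[1]/r+K[1,2]-120).round())
for a in(-52,-11,0,11,52): 
    q=p+R@np.array([-a,0,0])/1000; pr(('stick',a),[q[0],q[1],.022])
for a in(-11,11): pr(('fingerL tip',a),p+R@np.array([-a,-21.4,20])/1000);pr(('fingerR tip',a),p+R@np.array([-a,21.4,20])/1000)
ctr=np.array([.5583,-.318]);u=np.array([.867,-.4985]);v=np.array([.4985,.867])
pr('tray corner L',[*(ctr-.069*u+.031*v),.012]);pr('tray corner far',[*(ctr-.069*u-.031*v),.012])
E
```

```text
('stick', -52) 197.0 29.0
('stick', -11) 197.0 113.0
('stick', 0) 197.0 133.0
('stick', 11) 197.0 152.0
('stick', 52) 197.0 214.0
('fingerL tip', -11) 153.0 113.0
('fingerR tip', -11) 240.0 113.0
('fingerL tip', 11) 155.0 153.0
('fingerR tip', 11) 238.0 153.0
tray corner L 154.0 150.0
tray corner far 53.0 146.0
```

Request:
{"op": "apply_moves", "data": {
  "slide": [
    [5,-1,0],
    [0,0,0],
    [0,0,5],
    [0,0,5],
    [0,0,4],
    [0,0,0]
  ],
  "roll": [0,0,0,0,0,0],
  "grip": 0.4
}}

```text
time_s: 18.75
eef_pos: [0.5065, -0.2268, 0.0265]
eef_rot: [-0.001, 0.259, 0.966, 0.0]
ft_force: [-0.5, 0.5, -0.1]
width: 0.034
gripper_force: 0.0
```

Request:
{"op": "apply_moves", "data": {
  "slide": [
    [0,0,0],
    [0,0,0],
    [0,0,0],
    [0,0,0],
    [0,0,0]
  ],
  "roll": [0,0,0,0,0],
  "grip": 0
}}

```text
time_s: 19.25
eef_pos: [0.507, -0.227, 0.0274]
eef_rot: [0.0, 0.259, 0.966, -0.0]
ft_force: [-0.3, -0.1, -0.6]
width: 0.0211
gripper_force: 33.7
```

Request:
{"op": "apply_moves", "data": {
  "slide": [
    [0,0,-20],
    [0,0,-40],
    [0,0,-40],
    [0,0,0]
  ],
  "roll": [0,0,0,0]
}}

```text
time_s: 19.65
eef_pos: [0.5096, -0.2281, 0.1325]
eef_rot: [0.004, 0.259, 0.966, -0.001]
ft_force: [0.6, 0.2, -0.8]
width: 0.021
gripper_force: 33.8
```

```bash
python3 -c "
from h import *
plan([.554,-.3155,.127],60.1)"
```

```text
t 19.65 pos [ 0.5096 -0.2281  0.1325] head 59.93 tilt -1.0
total [-82.1 -53.4   6.2] rows 3 each [-27.4 -17.8   2.1] roll(before next plan) -0.2
```

Request:
{"op": "apply_moves", "data": {
  "slide": [
    [-28,-18,0],
    [-28,-18,0],
    [-27,-18,0],
    [0,0,0],
    [0,0,0]
  ],
  "roll": [0,0,0,0,0]
}}

```text
time_s: 20.15
eef_pos: [0.5513, -0.3154, 0.1263]
eef_rot: [-0.001, 0.26, 0.966, 0.0]
ft_force: [-0.1, 0.9, -1.0]
width: 0.021
gripper_force: 33.9
```

```bash
python3 -c "
from h import *
plan([.554,-.3155,.038],60.1)
p,d=cams.capture('wrist');cv2.imwrite('pics/w9.png',p[60:400,80:560])"
```

```text
t 20.15 pos [ 0.5513 -0.3154  0.1263] head 59.87 tilt -1.0
total [-2.5  1.3 88.3] rows 2 each [-1.3  0.6 44.2] roll(before next plan) -0.2
```

View pics/w9.png

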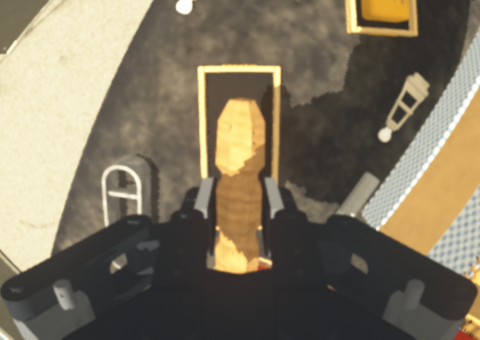

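Request:
{"op": "apply_moves", "data": {
  "slide": [
    [-2,1,20],
    [0,0,20],
    [0,0,20],
    [0,0,15],
    [0,0,10],
    [0,0,3],
    [0,0,0],
    [0,0,0]
  ],
  "roll": [0,0,0,0,0,0,0,0]
}}

```text
time_s: 21.0
eef_pos: [0.5543, -0.3155, 0.0401]
eef_rot: [0.0, 0.259, 0.966, -0.0]
ft_force: [-0.8, 0.2, -0.3]
width: 0.0208
gripper_force: 33.9
```

Request:
{"op": "apply_moves", "data": {
  "slide": [
    [0,0,0],
    [0,0,0],
    [0,0,0],
    [0,0,0]
  ],
  "roll": [0,0,0,0],
  "grip": 0.38
}}

```text
time_s: 21.4
eef_pos: [0.554, -0.3155, 0.0396]
eef_rot: [0.0, 0.259, 0.966, -0.0]
ft_force: [0.3, -0.3, 0.6]
width: 0.0325
gripper_force: 0.0
```

Request:
{"op": "apply_moves", "data": {
  "slide": [
    [0,0,-15],
    [0,0,-35],
    [0,0,-45],
    [0,0,-45],
    [0,0,-45],
    [0,0,-45],
    [0,0,-45],
    [0,0,0]
  ],
  "roll": [0,0,0,0,0,0,0,0]
}}

```text
time_s: 22.2
eef_pos: [0.5554, -0.3162, 0.3213]
eef_rot: [0.005, 0.259, 0.966, -0.001]
ft_force: [0.3, -0.2, -0.7]
width: 0.0324
gripper_force: 0.0
```

```bash
python3 -c "
from h import *
plan([.556,-.431,.32],60)
a,p=wrect(.015,.40,.66,-.50,-.12,2000);cv2.imwrite('pics/w10.png',a)
spots('wrist',['edge_slicker_center','slicker_tray','die_center'])"
```

```text
t 22.2 pos [ 0.5554 -0.3162  0.3213] head 59.93 tilt -0.9999
total [-58.  -99.    1.9] rows 3 each [-19.3 -33.    0.6] roll(before next plan) -0.1
edge_slicker_center [([0.56, -0.3203, 0.018], 0.61)]
slicker_tray [([0.5575, -0.3169, 0.0014], 0.98)]
die_center [([0.5577, -0.4309, 0.015], 0.78)]
```

View pics/w10.png

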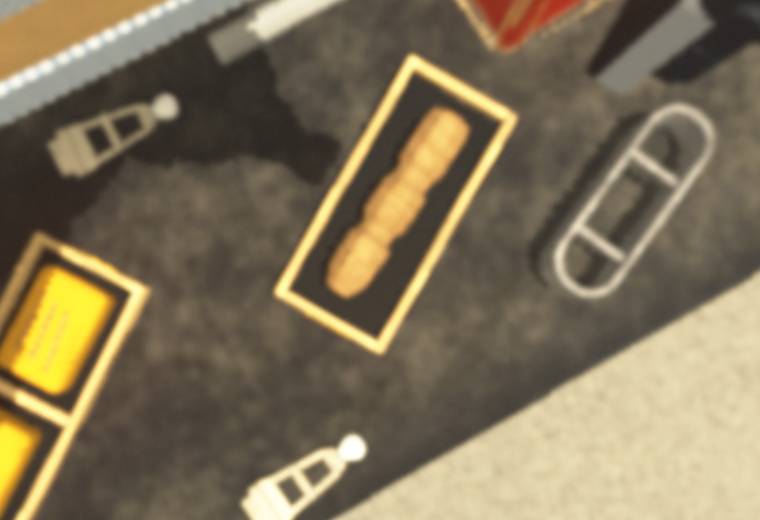

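Slicker lies in its tray at (400,203). The die is at (634,200); after height correction that gives (0.558, −0.431), with its axis about −36°.

Request:
{"op": "apply_moves", "data": {
  "slide": [
    [-20,-33,0],
    [-19,-33,0],
    [-19,-33,0],
    [0,0,0],
    [0,0,0]
  ],
  "roll": [0,0,0,6,0],
  "grip": 0.85
}}

```text
time_s: 22.9
eef_pos: [0.5539, -0.431, 0.3117]
eef_rot: [-0.002, 0.311, 0.95, 0.001]
ft_force: [0.6, -0.0, -0.1]
width: 0.0728
gripper_force: 0.0
```

```bash
python3 - <<'E'
from h import *
plan([.558,-.431,.045],54)
a,p=wrect(.03,.44,.66,-.54,-.34,2000);cv2.imwrite('pics/w11.png',a)
spots('wrist',['die_center'])
h=cv2.cvtColor(a,cv2.COLOR_BGR2HSV);k=((h[...,2]>115)&(h[...,1]<60)).astype(np.uint8)*255
for q in cv2.findContours(k,0,2)[0]:
    (u,v),wh,an=cv2.minAreaRect(q)
    if max(wh)>80: print(.66-v/2000,-.34-u/2000,np.array(wh)/2,an)
E
```

```text
t 22.9 pos [ 0.5539 -0.431   0.3117] head 53.74 tilt -1.0
total [ -4.3   2.4 266.7] rows 6 each [-0.7  0.4 44.4] roll(before next plan) -0.3
die_center [([0.5559, -0.4318, 0.012], 0.69)]
0.5570499801635742 -0.4319671325683594 [ 38.02307129 109.66399384] 35.897377014160156
```

View pics/w11.png

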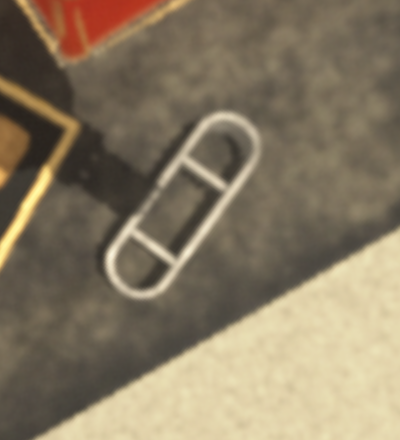

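The die fills (105–260,110–300) in the crop, giving centre (0.557, −0.432) and axis −36°. I'm gripping it there.

Request:
{"op": "apply_moves", "data": {
  "slide": [
    [-3,1,45],
    [0,0,45],
    [0,0,45],
    [0,0,45],
    [0,0,40],
    [0,0,35],
    [0,0,21],
    [0,0,0],
    [0,0,0]
  ],
  "roll": [0,0,0,0,0,0,0,0,0],
  "grip": 0.72
}}

```text
time_s: 23.9
eef_pos: [0.5578, -0.4304, 0.039]
eef_rot: [-0.0, 0.309, 0.951, -0.0]
ft_force: [0.7, 0.4, -0.7]
width: 0.0616
gripper_force: 0.0
```

Request:
{"op": "apply_moves", "data": {
  "slide": [
    [0,0,0],
    [0,0,0],
    [0,0,0],
    [0,0,0],
    [0,0,0],
    [0,0,0]
  ],
  "roll": [0,0,0,0,0,0],
  "grip": 0,
  "force": 60
}}

```text
time_s: 24.5
eef_pos: [0.5586, -0.4317, 0.0407]
eef_rot: [0.002, 0.309, 0.951, -0.0]
ft_force: [-0.6, 1.1, 5.7]
width: 0.0321
gripper_force: 60.4
```

Request:
{"op": "apply_moves", "data": {
  "slide": [
    [0,0,-20],
    [0,0,-40],
    [0,0,-45],
    [0,0,-45],
    [0,0,-45],
    [0,0,-45],
    [0,0,-45],
    [0,0,0]
  ],
  "roll": [0,0,0,0,0,0,0,0]
}}

```text
time_s: 25.3
eef_pos: [0.5586, -0.4319, 0.3318]
eef_rot: [0.006, 0.31, 0.951, -0.002]
ft_force: [0.8, -0.6, -1.4]
width: 0.0324
gripper_force: 60.2
```

```bash
python3 -c "
from h import *
plan([.48,0,.33]);plan([.48,.18,.33],56,[.48,0,.33]);plan([.528,.4135,.33],56,[.48,.18,.33])"
```

```text
t 25.3 pos [ 0.5586 -0.4319  0.3318] head 53.94 tilt -0.9999
total [317.8 302.9  -2.2] rows 10 each [31.8 30.3 -0.2] roll(before next plan) None
t 25.3 pos [0.48 0.   0.33] head 53.94 tilt -0.9999
total [105.9 145.5  -1.4] rows 4 each [26.5 36.4 -0.3] roll(before next plan) -2.1
t 25.3 pos [0.48 0.18 0.33] head 53.94 tilt -0.9999
total [ 98.6 217.   -1.3] rows 5 each [19.7 43.4 -0.3] roll(before next plan) -2.1
```

Request:
{"op": "apply_moves", "data": {
  "slide": [
    [32,30,0],
    [32,30,0],
    [32,30,0],
    [32,30,0],
    [32,30,0],
    [32,30,0],
    [32,30,0],
    [32,31,0],
    [31,31,0],
    [31,31,0]
  ],
  "roll": [0,0,0,0,0,0,0,0,0,0]
}}

```text
time_s: 26.3
eef_pos: [0.4779, 0.0026, 0.3235]
eef_rot: [0.0, 0.31, 0.951, 0.0]
ft_force: [1.0, 0.6, -2.1]
width: 0.0322
gripper_force: 60.1
```

Request:
{"op": "apply_moves", "data": {
  "slide": [
    [26,36,0],
    [27,36,0],
    [26,36,0],
    [27,37,0],
    [20,43,0],
    [20,43,0],
    [20,43,0],
    [20,43,0],
    [19,43,0],
    [0,0,0]
  ],
  "roll": [0,0,0,0,0,0,0,0,0,-2]
}}

```text
time_s: 27.3
eef_pos: [0.5252, 0.4179, 0.3202]
eef_rot: [-0.001, 0.291, 0.957, -0.0]
ft_force: [0.3, -1.7, -2.1]
width: 0.0321
gripper_force: 60.5
```

```bash
python3 - <<'E'
from h import *
a,p=wrect(.018,.40,.64,.28,.55,1500)
blobs(a,(15,0,120),(40,90,255),.64,.55,1500,.002)
cams.capture('side');spots('side',['pad']);spots('wrist',['pad'])
plan([.528,.4135,.08],56.1)
E
```

```text
x,y 0.5532 0.3863 wh [169.2 213.5] ang 12.0
pad [([0.531, 0.419, 0.0012], 0.81), ([0.5215, 0.4198, 0.295], 0.54)]
pad [([0.5265, 0.4169, -0.0018], 0.63)]
t 27.5 pos [0.5249 0.4123 0.3233] head 55.88 tilt -1.0
total [ -1.8   2.9 243.3] rows 6 each [-0.3  0.5 40.5] roll(before next plan) -0.2
```

Request:
{"op": "apply_moves", "data": {
  "slide": [
    [-2,4,45],
    [0,0,45],
    [0,0,45],
    [0,0,45],
    [0,0,35],
    [0,0,20],
    [0,0,0],
    [0,0,0]
  ],
  "roll": [0,0,0,0,0,0,0,0]
}}

```text
time_s: 28.3
eef_pos: [0.5294, 0.4142, 0.0897]
eef_rot: [0.0, 0.294, 0.956, 0.0]
ft_force: [0.1, 0.0, -1.4]
width: 0.0319
gripper_force: 60.4
```

```bash
python3 -c "
from h import *
plan([.529,.4145,.060],56.1)"
```

```text
t 28.3 pos [0.5294 0.4142 0.0897] head 55.85 tilt -1.0
total [ 0.5 -0.1 29.7] rows 1 each [ 0.5 -0.1 29.7] roll(before next plan) -0.2
```

Request:
{"op": "apply_moves", "data": {
  "slide": [
    [0,0,10],
    [0,0,8],
    [0,0,6],
    [0,0,3],
    [0,0,2],
    [0,0,0]
  ],
  "roll": [0,0,0,0,0,0]
}}

```text
time_s: 28.9
eef_pos: [0.5291, 0.415, 0.0591]
eef_rot: [-0.0, 0.293, 0.956, -0.0]
ft_force: [-0.3, -0.0, -3.1]
width: 0.032
gripper_force: 60.5
```

Request:
{"op": "apply_moves", "data": {
  "slide": [
    [0,0,1],
    [0,0,0]
  ],
  "roll": [0,0]
}}

```text
time_s: 29.1
eef_pos: [0.5292, 0.4151, 0.0587]
eef_rot: [0.0, 0.293, 0.956, 0.0]
ft_force: [-0.4, -1.0, 1.1]
width: 0.032
gripper_force: 60.8
```

Request:
{"op": "apply_moves", "data": {
  "slide": [
    [0,0,0],
    [0,0,0],
    [0,0,0],
    [0,0,0],
    [0,0,0]
  ],
  "roll": [0,0,0,0,0],
  "grip": 0.65
}}

```text
time_s: 29.6
eef_pos: [0.5291, 0.415, 0.0583]
eef_rot: [0.0, 0.293, 0.956, -0.0]
ft_force: [0.3, -0.3, -0.4]
width: 0.0552
gripper_force: 0.0
```

Request:
{"op": "apply_moves", "data": {
  "slide": [
    [0,0,-20],
    [0,0,-35],
    [0,0,-45],
    [0,0,-45],
    [0,0,-45],
    [0,0,-45],
    [0,0,-30],
    [0,0,0],
    [0,0,0]
  ],
  "roll": [0,0,0,0,0,0,0,0,0]
}}

```text
time_s: 30.5
eef_pos: [0.5293, 0.4151, 0.3236]
eef_rot: [0.0, 0.293, 0.956, 0.0]
ft_force: [0.3, -0.1, -0.4]
width: 0.0552
gripper_force: 0.0
```

```bash
python3 - <<'E'
from h import *
plan([.45,.25,.32])
a,p=wrect(.018,.40,.66,.28,.55,1500)
blobs(a,(15,0,110),(40,90,255),.66,.55,1500,.002)
spots('wrist',['die_center','pad'])
for n in ('side',):
    cams.capture(n);spots(n,['die_center','pad','coffee_mug','eyelet_tin','wax_a_center','edge_slicker_center'])
# die top from the wrist depth (not on pad plane)
c=cams.get_calibration('wrist');p,d=cams.capture('wrist');K=c['mtx'];v,u=np.nonzero(d>0);z=d[v,u]
x=(u-K[0,2])/K[0,0];y=(v-K[1,2])/K[1,1];r=np.hypot(x,y)+1e-9;X=np.stack([x/r*np.tan(r)*z,y/r*np.tan(r)*z,z],1)
R,_=cv2.Rodrigues(np.array(c['rvec'],float));W=(X-np.array(c['tvec'],float).reshape(3))@R
s=W[(abs(W[:,0]-.528)<.07)&(abs(W[:,1]-.414)<.07)]
for nm,lo,hi in(('die',.042,.056),('pad',.013,.023)):
    q=s[(s[:,2]>lo)&(s[:,2]<hi)];print(nm,len(q),np.median(q[:,2]),cv2.minAreaRect((q[:,:2]*1000).astype(np.float32)))
E
```

```text
t 30.5 pos [0.5293 0.4151 0.3236] head 55.93 tilt -1.0
total [ -26.8 -181.2    3.4] rows 4 each [ -6.7 -45.3   0.9] roll(before next plan) None
x,y 0.545 0.4084 wh [240.1 192.8] ang 86.3
die_center [([0.5289, 0.4155, 0.0299], 0.73)]
pad [([0.5275, 0.4178, 0.0021], 0.91)]
die_center [([0.5265, 0.4193, 0.0338], 0.69)]
pad [([0.5317, 0.4179, 0.0032], 0.5)]
coffee_mug [([0.4804, 0.5525, 0.0014], 0.92)]
eyelet_tin [([0.4099, -0.0289, 0.0012], 0.66)]
wax_a_center [([0.4933, -0.1497, 0.0133], 0.68)]
edge_slicker_center [([0.5605, -0.3163, 0.0168], 0.74)]
die 493 0.04871833932124288 ((528.1954956054688, 416.1441955566406), (32.58918380737305, 103.09527587890625), 56.438472747802734)
pad 4300 0.019135602924177833 ((530.0245361328125, 415.5269470214844), (84.33300018310547, 117.20327758789062), 56.43190002441406)
```

The depth fit puts the die within about 2 mm of the pad's centre and parallel to it, with its top at 49 mm (48 mm expected). The wax blocks and slicker are in place, and the mug and tin haven't moved.

```bash
python3 -c "
from station import job_done
print(job_done())"
```

```text
the job is handed in; nothing more can be done
None
```

I sorted all four tools into their places and handed the job in at about 31 s; my last measurements put each one within tolerance, and the mug and tin had not moved, but no verdict came back.

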